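# Find the loose deck bolt on the potter's wheel and hold its cap open

### The arm

A 6-joint arm with a two-finger parallel gripper is mounted at the origin on the work surface. World frame = base frame: x ahead of the robot, y to its left, z up, the work surface at z = 0. Lengths are in m, angles in rad, forces in N, time in s.
With the tool pointing down it reaches from about 0.35 to 0.775 m from the base axis. Payload 5.5 kg.
Tool frame: the origin (TCP) lies midway between the tips of the shut fingers; the grasp point (between the pads) lies 19 mm behind it; z points along the fingers, y is the direction in which the jaws open and shut (so a half turn about z gives the same grasp; the last joint's range is limited). The gripper opens to 85 mm and grips with 20 to 120 N. Pads are 22 mm wide; open, the fingers measure 114 mm over their backs; the gripper's body (76 mm by 85 mm) begins 54 mm behind the grasp point. The pads swing forward as they close: fully open they stand 13 mm farther back than shut.
Start: joints at [1.047, 0.313, 0.046, 1.304, 0, 1.431], TCP at [0.215, 0.533, 0.231] pointing down, gripper open.
Joint ranges: [-2.76, 2.76], [-0.86, 1.69], [-1.03, 1.26], [-2.2, 2.34], [-1.47, 1.5], [-3.14, 3.14]. Speed limits (rad/s): [2.57, 2.57, 3.14, 3.14, 3.14, 3.14].

### API

Orientations are given as a 3x3 rotation matrix whose columns are the frame's x, y, z axes.
In Python, from bench import ctrl, eyes, spot_in, outline_of gives the robot as it stands.
- The arm moves only by the tool play_rows, never from a script. Its argument "targets" is a list of rows, each an object with "jaw": the gripper command: -1 is shut, 1 is fully open, values between are in proportion; "xyz": the shift along the tool's x, y, z in mm, a list of three; "dr": the turn, a rotation vector about the tool's x, y, z in degrees, a list of three. A call has 1 to 5 rows; each row is the pose to reach, as a shift and turn from the pose commanded when the call began, along the tool's axes at that moment; what a row does not reach only later rows make up. A row lasts 1/8 s, in which the tool goes at most 62.5 mm and 10.7 degrees, less where a joint would pass 70% of its speed; a pose out of reach is approached as far as the arm can. A call with a gripper value outside its range is refused whole. The fingers move at their own pace and stop on an object; the grip force is fixed at half the most. Time passes only in rows, so rows that repeat a pose let the fingers close. It gives the time, the measured TCP pose, the force and the opening at its end, in the units of the state.
- ctrl.state(): the state, without advancing time (a new reading comes with each control period).
- eyes.read_camera(name): name is "scene" or "top" or "wrist"; returns a dict with "pixels" (480x640x3 uint8, red, green, blue), "fx", "fy", "cx", "cy" (pixels), "k1" (the pictures are not rectified: a ray, as slopes to the right and down, at radius r is drawn at 1 + k1 r^2 times it, then the intrinsics apply), "R" (3x3) and "t" (3): a world point X has camera coordinates R X + t. Camera axes: x right, y down, z forward; pixel columns grow to the right and rows downward; lengths in m; the calibration is good to about 2 mm. A picture is of the moment at which its call begins. There is no depth.
- ctrl.job_done(): hands the job in, once; it reports no verdict.
Trained networks look in a picture, given as the dict that the camera call returned (one of the last four; its "shot" number tells which), for a name from the list of things; names that differ only in an ending like _2 or _b are one class to them, and where a whole thing is asked for, a point or a joint stands for the part that bears it (a point fixed in the world has none). Each returns a list of dicts, best first, with "score" (0 to 1); they miss things now and then, are a little off and sometimes report something else, mostly with a low value. They report only what shows in the picture. A call takes as long as a camera call.
- spot_in(picture, query): "xy" ([column, row] in pixels, amid what is visible of it).
- outline_of(picture, query): "region" (480x640 bool, what is visible of it) and "xy" ([column, row] in pixels, amid what is visible of it).
The state is a dict: "time_s": time; "joints": joint angles; "qvel": joint speeds; "effort": joint torques, N m; "tcp_pos": TCP position; "eef_rot": TCP orientation; "force": force on the tool from outside, world axes, zero at the start; "moment": the same for the moment, N m; "finger_gap": finger opening in m.
Only numpy, scipy, OpenCV 4.12 (cv2) and the standard library are available. Lean on these libraries where they do the work, as an engineer would, in place of code of your own. Each camera call takes 0.05 s, during which the arm holds its last target. There are 200 camera calls.

### The job

One of the three deck bolts on the potter's wheel is loose: tap or press down on the bolt tops until you find the one that sinks. Then lift that bolt's hinged cap by its bar to about 45 degrees or more and keep holding it there for the wrench, finishing with the cap still held in the gripper, because it springs shut when let go. Do not lift a cap before its bolt has been found loose, keep the tight bolts' caps shut, and leave the bowl, mug and jar where they stand.

Things in the scene. Friction and masses are not known exactly. Their poses are not given: they have to be found in the camera images.
- wheel: tabletop potter's wheel, fixed: grey box body with a flat deck 75 mm above the table, 350 mm (x, from -70 to +280) by 370 mm (y). Origin at table level below the middle bolt's axis; x points from the near edge (robot side) to the far side where the round wheel head sits (190 mm across, top at 105 mm, centre at x 165), y to the left, z up. Three bolts stand in a row near its near edge at y = +110, 0, -110 mm, each inside the window of its own hinged cap.
- bolt_left (a joint): how far the left (+y of wheel) bolt has been pushed down from its starting height, m, 0 to 0.007; all three start at 0 and look alike. A tight bolt does not give when pressed (under 1 mm). The loose one sinks 7 mm at a push of about 2 to 3 N and stays down. One of the three is loose, any of them.
- bolt_left_top (a point): centre of the flat steel top, 18 mm across, of the left (+y of wheel) bolt: 105 mm above the table (30 above the deck, 13 above the shut cap's top plate) until pushed; it moves down with the bolt. Room all round to press it with shut fingers: the cap's cross bar is 44 mm nearer the robot and its centre 6 mm higher.
- cap_left (a joint): opening angle of the left (+y of wheel) cap, rad: 0 shut, up to 1.4; its bar rises and swings away from the robot. A light spring and its weight shut it when let go (1 to 2 N at the bar).
- cap_left_bar (a point): centre of the left (+y of wheel) cap's cross bar, moving with the cap: an aluminium bar 12 mm thick and 40 mm long along wheel's y, 111 mm above the table (36 above the deck) when shut, on two 6 mm stalks 24 mm apart that rise from the near edge of the cap (windowed dark steel cover 72 x 36 mm, top plate 17 mm over the deck). Can be pinched from above across its two ends, 40 mm apart; neighbouring bars are 110 mm away, 70 mm clear between ends.
- cap_left_hinge (a point): hinge axis of the left (+y of wheel) cap (axis along wheel's y), fixed on the deck, 80 mm above the table, 36 mm beyond the bolt's axis; the shut cap's bar centre lies 80 mm nearer the robot and 31 mm higher than this.
- bolt_mid (a joint): how far the middle bolt has been pushed down from its starting height, m, 0 to 0.007; all three start at 0 and look alike. A tight bolt does not give when pressed (under 1 mm). The loose one sinks 7 mm at a push of about 2 to 3 N and stays down. One of the three is loose, any of them.
- bolt_mid_top (a point): centre of the flat steel top, 18 mm across, of the middle bolt: 105 mm above the table (30 above the deck, 13 above the shut cap's top plate) until pushed; it moves down with the bolt. Room all round to press it with shut fingers: the cap's cross bar is 44 mm nearer the robot and its centre 6 mm higher.
- cap_mid (a joint): opening angle of the middle cap, rad: 0 shut, up to 1.4; its bar rises and swings away from the robot. A light spring and its weight shut it when let go (1 to 2 N at the bar).
- cap_mid_bar (a point): centre of the middle cap's cross bar, moving with the cap: an aluminium bar 12 mm thick and 40 mm long along wheel's y, 111 mm above the table (36 above the deck) when shut, on two 6 mm stalks 24 mm apart that rise from the near edge of the cap (windowed dark steel cover 72 x 36 mm, top plate 17 mm over the deck). Can be pinched from above across its two ends, 40 mm apart; neighbouring bars are 110 mm away, 70 mm clear between ends.
- cap_mid_hinge (a point): hinge axis of the middle cap (axis along wheel's y), fixed on the deck, 80 mm above the table, 36 mm beyond the bolt's axis; the shut cap's bar centre lies 80 mm nearer the robot and 31 mm higher than this.
- bolt_right (a joint): how far the right (-y of wheel) bolt has been pushed down from its starting height, m, 0 to 0.007; all three start at 0 and look alike. A tight bolt does not give when pressed (under 1 mm). The loose one sinks 7 mm at a push of about 2 to 3 N and stays down. One of the three is loose, any of them.
- bolt_right_top (a point): centre of the flat steel top, 18 mm across, of the right (-y of wheel) bolt: 105 mm above the table (30 above the deck, 13 above the shut cap's top plate) until pushed; it moves down with the bolt. Room all round to press it with shut fingers: the cap's cross bar is 44 mm nearer the robot and its centre 6 mm higher.
- cap_right (a joint): opening angle of the right (-y of wheel) cap, rad: 0 shut, up to 1.4; its bar rises and swings away from the robot. A light spring and its weight shut it when let go (1 to 2 N at the bar).
- cap_right_bar (a point): centre of the right (-y of wheel) cap's cross bar, moving with the cap: an aluminium bar 12 mm thick and 40 mm long along wheel's y, 111 mm above the table (36 above the deck) when shut, on two 6 mm stalks 24 mm apart that rise from the near edge of the cap (windowed dark steel cover 72 x 36 mm, top plate 17 mm over the deck). Can be pinched from above across its two ends, 40 mm apart; neighbouring bars are 110 mm away, 70 mm clear between ends.
- cap_right_hinge (a point): hinge axis of the right (-y of wheel) cap (axis along wheel's y), fixed on the deck, 80 mm above the table, 36 mm beyond the bolt's axis; the shut cap's bar centre lies 80 mm nearer the robot and 31 mm higher than this.
- bowl: bystander: terracotta bowl, 110 mm across, 45 mm high, standing near the middle of the wheel head; origin under its centre
- mug: bystander: white mug, 80 mm across, 90 mm high, on the table to the left; origin under its centre
- jar: bystander: white screw-top glaze jar, 72 mm across, 95 mm high, on the table to the right; origin under its centre

How it is judged:
By the outcome, as a careful person would: the job done as asked, in the order asked, and still so for the second after the job is handed in, while the arm keeps its last pose, push and grip.
It also fails if it takes over 48 s, if anything falls off the work surface, if the arm or the gripper's body presses on something with over 40 N, if the wrist force passes 120 N, or if a joint passes its speed limit or range.

## Working session

There is one attempt and no reset: what is moved stays moved. The work goes in short steps, Python scripts to look and compute and a tool call to move; the robot and the scene stay as the last step left them, time stands still between calls to the robot, and variables do not carry over. Pictures are saved under pics/ and viewed, about 8 in all and at most 12, crops included, and the job is handed in when it is done.

Besides the shell and the picture viewer there is one more tool, called after "Request:" as name(argument=value, ...) on one line, values as JSON. play_rows: Moves the arm, as the interface text tells. Its arguments: {"type":"object","properties":{"targets":{"type":"array","items":{"type":"object","properties":{"jaw":{"type":"number"},"xyz":{"type":"array","items":{"type":"number"}},"dr":{"type":"array","items":{"type":"number"}}}}}},"required":["targets"]}

```bash
mkdir -p pics; ls
cat > h.py <<'E'
from bench import ctrl, eyes, spot_in, outline_of
import numpy as np, cv2
def ray(p,xy):
    x,y=(xy[0]-p['cx'])/p['fx'],(xy[1]-p['cy'])/p['fy']
    u,v=x,y
    for _ in range(20):
        s=1+p['k1']*(u*u+v*v); u,v=x/s,y/s
    R=np.array(p['R']);t=np.array(p['t'])
    return -R.T@t, R.T@np.array([u,v,1.])
def atz(p,xy,z):
    o,d=ray(p,xy); return o+d*(z-o[2])/d[2]
def proj(p,X):
    c=np.array(p['R'])@np.array(X)+np.array(p['t']); u,v=c[:2]/c[2]; s=1+p['k1']*(u*u+v*v)
    return np.array([u*s*p['fx']+p['cx'],v*s*p['fy']+p['cy']])
def save(p,n): cv2.imwrite('pics/'+n,cv2.cvtColor(np.ascontiguousarray(p['pixels']),cv2.COLOR_RGB2BGR))
E
python3 - <<'E'
from h import *
np.set_printoptions(precision=4,suppress=True)
s=ctrl.state(); print(s['time_s'],s['tcp_pos'],s['eef_rot'],s['force'],s['finger_gap'])
for n in ['top','scene']:
    p=eyes.read_camera(n); save(p,n+'.png'); print(n,ray(p,(320,240)))
    for q,z in [('bolt_left_top',.105),('cap_left_bar',.111),('bolt_mid_top',.105),('cap_mid_bar',.111),('bolt_right_top',.105),('cap_right_bar',.111),('bowl',.12),('mug',.05),('jar',.05)]:
        for r in spot_in(p,q)[:4]: print(q,np.round(r['xy'],1),round(r['score'],2),atz(p,r['xy'],z))
E
```

```text
pics
0.0 [0.2151 0.5327 0.2304] [[-0.9272  0.3744 -0.0009]
 [ 0.3744  0.9272 -0.0016]
 [ 0.0002 -0.0018 -1.    ]] [ 0.6817 -0.3108 -0.3122] 0.08566697766032486
top (array([ 0.3188, -0.0136,  1.7049]), array([ 0.1305,  0.0049, -0.9919]))
cap_left_bar [278.  247.3] 0.67 [0.5078 0.104  0.111 ]
cap_left_bar [307.5 178.8] 0.48 [0.6924 0.0299 0.111 ]
bolt_mid_top [315.9 239. ] 0.45 [0.5319 0.0052 0.105 ]
cap_mid_bar [315.9 250.9] 0.8 [0.4997 0.0047 0.111 ]
cap_mid_bar [276.2 248.3] 0.25 [0.5051 0.1087 0.111 ]
bolt_right_top [357.  233.3] 0.57 [ 0.5484 -0.1028  0.105 ]
cap_right_bar [354.5 243.5] 0.69 [ 0.5205 -0.096   0.111 ]
cap_right_bar [279.  251.1] 0.16 [0.4978 0.1012 0.111 ]
bowl [307.2 178.4] 0.87 [0.6914 0.0305 0.12  ]
mug [166.3 221.4] 0.88 [0.5822 0.4205 0.05  ]
mug [351.6 238.8] 0.47 [ 0.541  -0.0912  0.05  ]
jar [456.3 234. ] 0.97 [ 0.5578 -0.379   0.05  ]
jar [313.1 240.6] 0.18 [0.5347 0.0134 0.05  ]
scene (array([ 1.198 , -0.4198,  1.2931]), array([-0.4071,  0.3035, -0.8623]))
bolt_left_top [325.9 187.8] 0.6 [0.5155 0.1026 0.105 ]
bolt_left_top [291.1 211.9] 0.25 [ 0.5271 -0.0147  0.105 ]
cap_left_bar [320.4 247.5] 0.48 [ 0.6579 -0.0152  0.111 ]
cap_left_bar [327.3 188.5] 0.28 [0.5229 0.1017 0.111 ]
bolt_mid_top [326.9 187.6] 0.6 [0.5165 0.1052 0.105 ]
bolt_mid_top [294.8 206.6] 0.39 [0.5188 0.0021 0.105 ]
cap_mid_bar [291.6 211.1] 0.89 [ 0.5292 -0.0144  0.111 ]
cap_mid_bar [320.5 251.8] 0.2 [ 0.6678 -0.0219  0.111 ]
cap_right_bar [258.1 239.4] 0.56 [ 0.5521 -0.1287  0.111 ]
bowl [339.2 242.5] 0.68 [0.6765 0.0276 0.12  ]
mug [424.2 161.1] 0.86 [0.566  0.4133 0.05  ]
jar [175.3 303.5] 0.86 [ 0.5588 -0.3753  0.05  ]
jar [425.4 163.4] 0.42 [0.5743 0.4107 0.05  ]
```

Run:
```python
import cv2
a=cv2.imread('pics/top.png')[140:290,220:420]
b=cv2.imread('pics/scene.png')[130:280,220:420]
cv2.imwrite('pics/c1.png',cv2.resize(cv2.vconcat([a,b]),None,fx=2,fy=2) if 0 else cv2.vconcat([cv2.resize(x,(400*1,300),interpolation=cv2.INTER_CUBIC) for x in (a,b)]))
cv2.imwrite('pics/c2.png',cv2.resize(a,(800,600),interpolation=cv2.INTER_CUBIC))
```

```text
(no output)
```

View pics/c2.png

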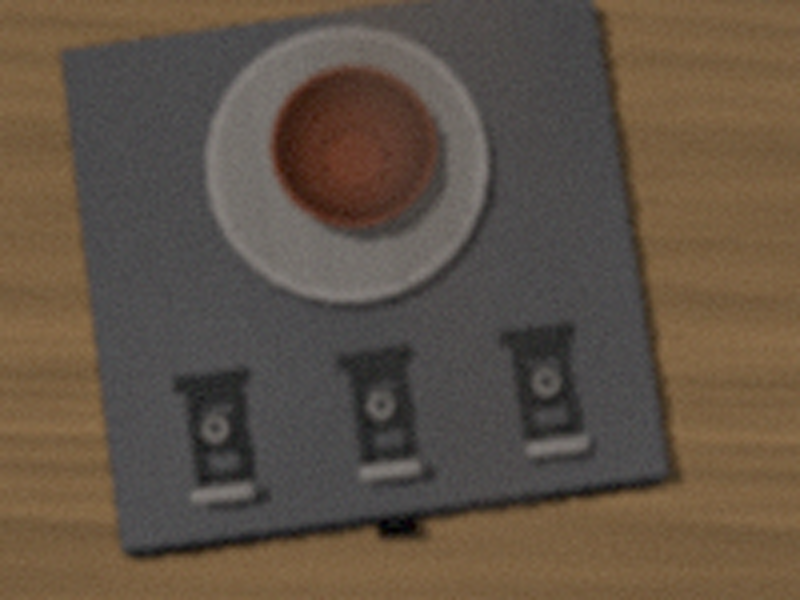

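The crop shows three bolts at about (215,430), (380,405) and (545,380), with their bars just below. The wheel is turned by about 8–9°. I'll fit its pose from these.

```bash
cat >> h.py <<'E'
def fit(P,Q):  # planar rigid: wheel P -> world Q
    P,Q=np.array(P),np.array(Q); a,b=P-P.mean(0),Q-Q.mean(0)
    th=np.arctan2((a[:,0]*b[:,1]-a[:,1]*b[:,0]).sum(),(a*b).sum())
    R=np.array([[np.cos(th),-np.sin(th)],[np.sin(th),np.cos(th)]]); t=Q.mean(0)-R@P.mean(0)
    return th,R,t,Q-(P@R.T+t)
def delta(target,th,s=None):
    """tool-frame shift (mm) and rotvec (deg) to a tool-down pose with jaw axis along wheel y"""
    from scipy.spatial.transform import Rotation as Ro
    s=s or ctrl.state(); R0=np.array(s['eef_rot']); c,n=np.cos(th),np.sin(th)
    best=None
    for k in (1,-1):
        T=np.array([[-k*c,-k*n,0],[-k*n,k*c,0],[0,0,-1.]]); T[:,1]=k*np.array([-n,c,0]); T[:,0]=np.cross(T[:,1],T[:,2])
        rv=np.degrees(Ro.from_matrix(R0.T@T).as_rotvec())
        if best is None or np.linalg.norm(rv)<np.linalg.norm(best): best=rv
    return R0.T@(np.array(target)-s['tcp_pos'])*1000,best
E
python3 - <<'E'
from h import *
np.set_printoptions(precision=4,suppress=True)
p=eyes.read_camera('top')
b=[(273.75,247.5),(315,241.25),(356.25,235)];r=[(275.5,263.25),(317.75,257.5),(359.25,251.75)]
Q=[atz(p,x,.105)[:2] for x in b]+[atz(p,x,.116)[:2] for x in r]
P=[(0,.11),(0,0),(0,-.11),(-.044,.11),(-.044,0),(-.044,-.11)]
th,R,t,res=fit(P,Q); print(np.degrees(th),t,res)
for y in (.11,0,-.11): print(R@[0,y]+t, R@[-.044,y]+t)
print(delta([*(R@[-.05,0]+t),.28],th))
E
```

```text
9.072256532903246 [0.5256 0.0073] [[-0.0005 -0.0002]
 [ 0.0003  0.0002]
 [ 0.0009  0.0005]
 [ 0.0005  0.0002]
 [-0.0002 -0.0008]
 [-0.0011  0.    ]]
[0.5082 0.1159] [0.4648 0.1089]
[0.5256 0.0073] [0.4821 0.0003]
[ 0.5429 -0.1014] [ 0.4995 -0.1083]
(array([-441.7954, -397.2659,  -48.7087]), array([  0.0012,  -0.0002, -31.0619]))
```

Request:
play_rows(targets=[{"jaw": -1,"xyz": [-50,-32,0],"dr": [0,0,-6]},{"jaw": -1,"xyz": [-100,-65,-4],"dr": [0,0,-12]},{"jaw": -1,"xyz": [-150,-97,-8],"dr": [0,0,-18]},{"jaw": -1,"xyz": [-200,-130,-12],"dr": [0,0,-25]},{"jaw": -1,"xyz": [-250,-162,-15],"dr": [0,0,-31]}])

```text
time_s: 1.68
tcp_pos: [0.3874, 0.2878, 0.2468]
eef_rot: [[-0.987, -0.16, 0.001], [-0.16, 0.987, 0.001], [-0.001, 0.0, -1.0]]
force: [1.0, 0.8, -0.7]
finger_gap: -0.0001
```

Run:
```python
from h import *
print(delta([.495,.114,.25],np.radians(9.07)),ctrl.state()['tcp_pos'])
```

```text
(array([ -78.34078477, -188.81905573,   -3.22947396]), array([0.02262223, 0.05974664, 0.16271284])) [0.38738223 0.2878053  0.24676306]
```

Request:
play_rows(targets=[{"jaw": -1,"xyz": [-20,-50,0],"dr": [0,0,0]},{"jaw": -1,"xyz": [-40,-100,0],"dr": [0,0,0]},{"jaw": -1,"xyz": [-60,-150,0],"dr": [0,0,0]},{"jaw": -1,"xyz": [-78,-189,-3],"dr": [0,0,0]},{"jaw": -1,"xyz": [-78,-189,-3],"dr": [0,0,0]}])

```text
time_s: 2.3
tcp_pos: [0.4948, 0.1125, 0.2493]
eef_rot: [[-0.988, -0.152, 0.001], [-0.152, 0.988, -0.0], [-0.001, -0.0, -1.0]]
force: [-0.3, 0.6, -0.8]
finger_gap: 0.0001
```

Run:
```python
from h import *
p=eyes.read_camera('wrist'); save(p,'w1.png'); s=ctrl.state(); print(s['tcp_pos'],s['force'])
for q,z in [('bolt_left_top',.105),('cap_left_bar',.111)]:
    for r in outline_of(p,q)[:3]: print(q,np.round(r['xy'],1),round(r['score'],2),r['region'].sum(),atz(p,r['xy'],z))
for X in ([.5082,.1159,.105],[.4648,.1089,.117]): print(proj(p,X))
```

```text
[0.49364236 0.11384685 0.24919528] [-0.21529048 -0.28925056 -0.43807073]
bolt_left_top [323.2 242.2] 0.62 419 [0.50809051 0.11515874 0.105     ]
cap_left_bar [320.8 212.2] 0.97 2268 [0.47935932 0.10861052 0.111     ]
cap_left_bar [ 92.6 240.9] 0.19 486 [ 0.53622246 -0.09026459  0.111     ]
cap_left_bar [570.1 316.3] 0.16 7316 [0.54504472 0.36478618 0.111     ]
[323.98551739 242.42925539]
[323.73134252 197.07389958]
```

View pics/w1.png

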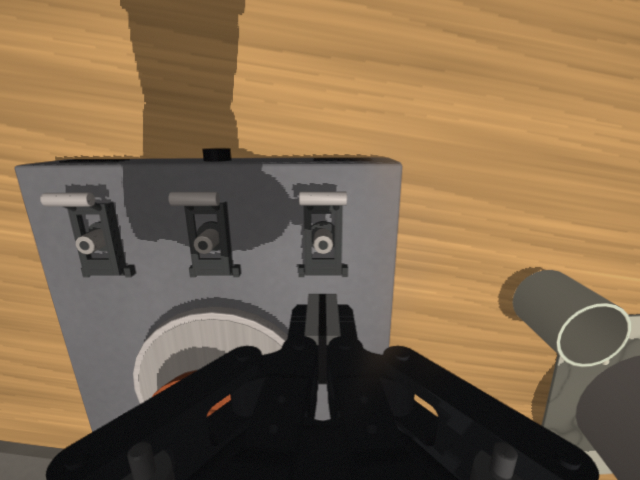

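The wrist view agrees with the fit: the left bolt is at (323,243) and was predicted at (324,242). Next I go down to just above it.

Request:
play_rows(targets=[{"jaw": -1,"xyz": [-14,0,50],"dr": [0,0,0]},{"jaw": -1,"xyz": [-14,0,100],"dr": [0,0,0]},{"jaw": -1,"xyz": [-14,0,133],"dr": [0,0,0]},{"jaw": -1,"xyz": [-14,0,135],"dr": [0,0,0]},{"jaw": -1,"xyz": [-14,0,135],"dr": [0,0,0]}])

```text
time_s: 3.08
tcp_pos: [0.5073, 0.118, 0.1155]
eef_rot: [[-0.987, -0.158, 0.001], [-0.158, 0.987, 0.0], [-0.001, 0.0, -1.0]]
force: [0.7, 0.6, -0.3]
finger_gap: 0.0002
```

Request:
play_rows(targets=[{"jaw": -1,"xyz": [0,0,3],"dr": [0,0,0]},{"jaw": -1,"xyz": [0,0,6],"dr": [0,0,0]},{"jaw": -1,"xyz": [0,0,9],"dr": [0,0,0]},{"jaw": -1,"xyz": [0,0,9],"dr": [0,0,0]}])

```text
time_s: 3.58
tcp_pos: [0.5068, 0.117, 0.1052]
eef_rot: [[-0.988, -0.156, -0.0], [-0.156, 0.988, 0.0], [0.0, 0.0, -1.0]]
force: [0.9, -0.5, -1.1]
finger_gap: -0.0003
```

Request:
play_rows(targets=[{"jaw": -1,"xyz": [0,1,2],"dr": [0,0,0]},{"jaw": -1,"xyz": [0,1,2],"dr": [0,0,0]}])

```text
time_s: 3.82
tcp_pos: [0.507, 0.1181, 0.1033]
eef_rot: [[-0.988, -0.157, 0.0], [-0.157, 0.988, 0.0], [-0.0, 0.0, -1.0]]
force: [0.6, -0.6, 0.2]
finger_gap: -0.0001
```

Request:
play_rows(targets=[{"jaw": -1,"xyz": [0,0,1.5],"dr": [0,0,0]},{"jaw": -1,"xyz": [0,0,1.5],"dr": [0,0,0]}])

```text
time_s: 4.08
tcp_pos: [0.5069, 0.1182, 0.1018]
eef_rot: [[-0.988, -0.157, 0.0], [-0.157, 0.988, 0.0], [-0.0, 0.0, -1.0]]
force: [0.6, -0.5, 1.2]
finger_gap: 0.0002
```

Request:
play_rows(targets=[{"jaw": -1,"xyz": [0,-1,1.5],"dr": [0,0,0]},{"jaw": -1,"xyz": [0,-1,1.5],"dr": [0,0,0]}])

```text
time_s: 4.32
tcp_pos: [0.5069, 0.1173, 0.1002]
eef_rot: [[-0.988, -0.157, -0.0], [-0.157, 0.988, 0.0], [-0.0, 0.0, -1.0]]
force: [0.5, 0.7, 0.3]
finger_gap: 0.0
```

Request:
play_rows(targets=[{"jaw": -1,"xyz": [0,0,1.5],"dr": [0,0,0]},{"jaw": -1,"xyz": [0,0,1.5],"dr": [0,0,0]}])

```text
time_s: 4.58
tcp_pos: [0.5069, 0.1171, 0.0986]
eef_rot: [[-0.988, -0.157, -0.0], [-0.157, 0.988, -0.0], [0.0, 0.0, -1.0]]
force: [0.7, 0.8, 0.9]
finger_gap: 0.0002
```

Run:
```python
from h import *
p=eyes.read_camera('wrist'); save(p,'w2.png'); s=ctrl.state(); print(s['tcp_pos'],s['force'],proj(p,s['tcp_pos']),proj(p,[.508,.1155,.105]))
p=eyes.read_camera('wrist');print(ctrl.state()['force'])
```

```text
[0.50687712 0.11706345 0.09863439] [1.70346437 0.00860387 0.02211661] [322.91793088 309.49808695] [319.29569093 317.99150108]
[-0.46560468  1.78818109  1.34380867]
```

View pics/w2.png

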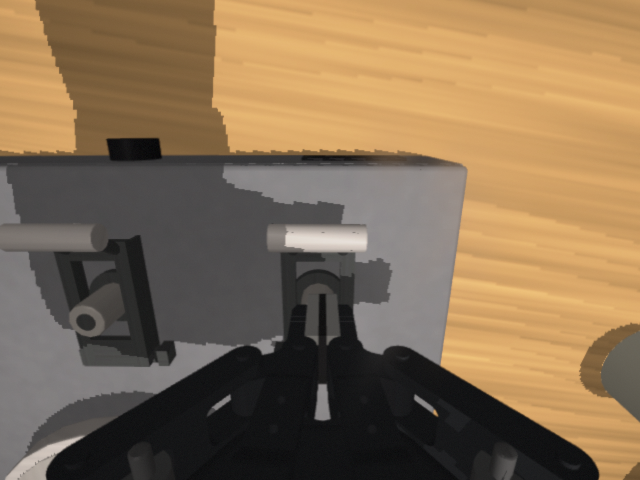

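Request:
play_rows(targets=[{"jaw": -1,"xyz": [0,0,1.5],"dr": [0,0,0]},{"jaw": -1,"xyz": [0,0,1.5],"dr": [0,0,0]}])

```text
time_s: 4.92
tcp_pos: [0.5069, 0.117, 0.098]
eef_rot: [[-0.988, -0.157, 0.0], [-0.157, 0.988, -0.0], [-0.0, -0.0, -1.0]]
force: [-2.1, 0.7, 6.1]
finger_gap: 0.0002
```

Request:
play_rows(targets=[{"jaw": -1,"xyz": [0,0,1.5],"dr": [0,0,0]},{"jaw": -1,"xyz": [0,0,1.5],"dr": [0,0,0]}])

```text
time_s: 5.18
tcp_pos: [0.507, 0.1171, 0.0979]
eef_rot: [[-0.988, -0.157, 0.001], [-0.157, 0.988, -0.0], [-0.001, -0.0, -1.0]]
force: [-5.6, -1.6, 16.1]
finger_gap: 0.0002
```

It stopped hard at z = 0.098, exactly 7 mm below the nominal top, after almost no resistance. The left bolt looks loose. I'll back off and check by eye.

Request:
play_rows(targets=[{"jaw": -1,"xyz": [0,0,-25],"dr": [0,0,0]},{"jaw": 1,"xyz": [20,0,-80],"dr": [0,0,0]},{"jaw": 1,"xyz": [44,2,-85],"dr": [0,0,0]},{"jaw": 1,"xyz": [44,2,-85],"dr": [0,0,0]},{"jaw": 1,"xyz": [44,2,-85],"dr": [0,0,0]}])

```text
time_s: 5.8
tcp_pos: [0.4634, 0.1121, 0.1803]
eef_rot: [[-0.988, -0.156, -0.0], [-0.156, 0.988, -0.0], [0.0, -0.0, -1.0]]
force: [-0.3, -0.3, -0.5]
finger_gap: 0.0723
```

Run:
```python
from h import *
p=eyes.read_camera('wrist'); save(p,'w3.png'); s=ctrl.state(); print(s['tcp_pos'],s['force'],s['finger_gap'])
for X in ([.5082,.1159,.105],[.5082,.1159,.098],[.5256,.0073,.105],[.5256,.0073,.098],[.4648,.1089,.111]): print(proj(p,X))
for r in outline_of(p,'cap_left_bar')[:2]: print(np.round(r['xy'],1),r['score'],atz(p,r['xy'],.115))
for r in spot_in(p,'bolt_left_top')[:3]: print(np.round(r['xy'],1),r['score'])
```

```text
[0.46349783 0.11210185 0.18006023] [ 0.40900606  0.18887578 -0.8641325 ] 0.07892330239410422
[318.32738066 311.42078748]
[318.42232034 306.73136511]
[171.35455706 311.51974397]
[175.24152513 306.85258602]
[317.76792812 259.36893538]
[316.8 275.2] 0.95 [0.47482444 0.10981556 0.115     ]
[201.7 291.7] 0.3 [0.49978093 0.0323951  0.115     ]
[317.2 305.1] 0.68
[204.7 297.1] 0.48
```

View pics/w3.png

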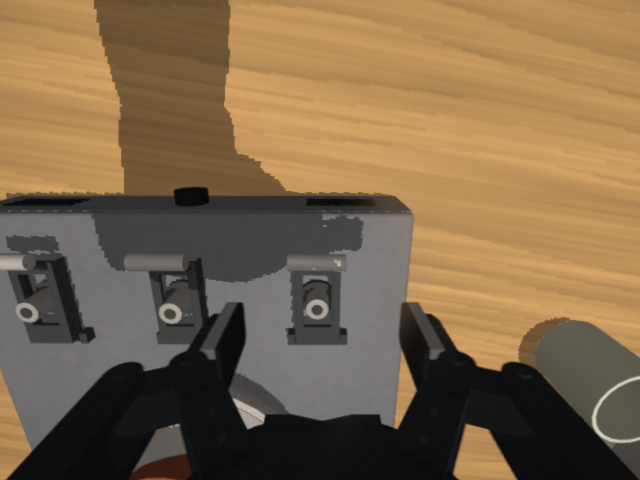

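The left bolt now sits about 5 px shallower than the middle one: its top is at row 308 against 313, and a sunk bolt was predicted at 306.7. So the left bolt has sunk. The bar is centred near (317,263), and I'll grasp it there.

Request:
play_rows(targets=[{"jaw": 1,"xyz": [-2,-3,40],"dr": [0,0,0]},{"jaw": 1,"xyz": [-2,-3,75],"dr": [0,0,0]},{"jaw": 1,"xyz": [-2,-3,86],"dr": [0,0,0]},{"jaw": 1,"xyz": [-2,-3,86],"dr": [0,0,0]}])

```text
time_s: 6.45
tcp_pos: [0.4653, 0.1095, 0.0942]
eef_rot: [[-0.988, -0.157, -0.002], [-0.157, 0.988, -0.0], [0.002, 0.0, -1.0]]
force: [0.2, 0.1, 1.0]
finger_gap: 0.0852
```

Run:
```python
from h import *
p=eyes.read_camera('wrist'); save(p,'w4.png'); s=ctrl.state(); print(s['tcp_pos'],s['force'],s['finger_gap'])
print(proj(p,np.array(s['tcp_pos'])+[0,0,.019]))
```

```text
[0.46614961 0.10958774 0.09521514] [-0.14499073 -0.33005859  0.43540866] 0.08542302286714754
[323.00493994 334.67742059]
```

View pics/w4.png

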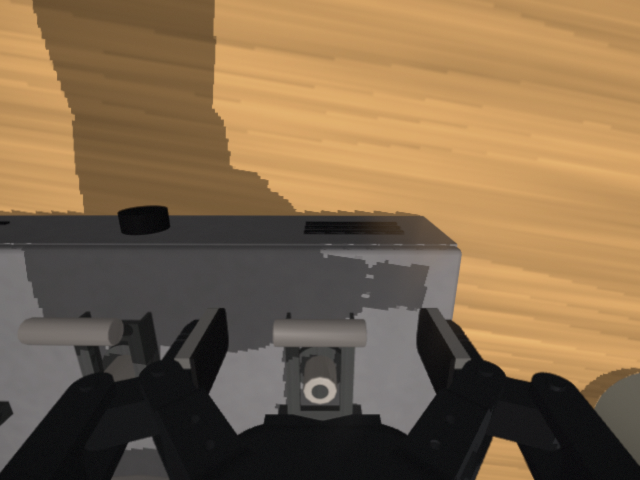

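The bar, at (320,332), lies between the pads and close to the projected grasp point (323,335). Closing.

Request:
play_rows(targets=[{"jaw": -1,"xyz": [0,0,0],"dr": [0,0,0]},{"jaw": -1,"xyz": [0,0,0],"dr": [0,0,0]},{"jaw": -1,"xyz": [0,0,0],"dr": [0,0,0]},{"jaw": -1,"xyz": [0,0,0],"dr": [0,0,0]},{"jaw": -1,"xyz": [0,0,0],"dr": [0,0,0]}])

```text
time_s: 7.12
tcp_pos: [0.4662, 0.1087, 0.0957]
eef_rot: [[-0.988, -0.156, 0.002], [-0.156, 0.988, -0.002], [-0.001, -0.002, -1.0]]
force: [-0.3, -5.1, 5.7]
finger_gap: 0.038
```

Request:
play_rows(targets=[{"jaw": -1,"xyz": [-3,0,-7],"dr": [0,0,0]},{"jaw": -1,"xyz": [-6.6,0,-13.4],"dr": [0,0,0]},{"jaw": -1,"xyz": [-10.8,0,-19.7],"dr": [0,0,0]},{"jaw": -1,"xyz": [-15.4,0,-25.5],"dr": [0,0,0]},{"jaw": -1,"xyz": [-20.6,0,-31],"dr": [0,0,0]}])

```text
time_s: 7.75
tcp_pos: [0.4849, 0.1116, 0.1246]
eef_rot: [[-0.988, -0.156, -0.003], [-0.156, 0.988, -0.003], [0.003, -0.002, -1.0]]
force: [1.8, -5.2, -7.6]
finger_gap: 0.0379
```

Run:
```python
from h import *
p=eyes.read_camera('wrist'); save(p,'w5.png'); s=ctrl.state(); print(s['tcp_pos'],s['force'],s['finger_gap'])
```

```text
[0.48570636 0.11168003 0.12531862] [-0.53935227 -5.45359542 -5.70186414] 0.037737949462911584
```

View pics/w5.png

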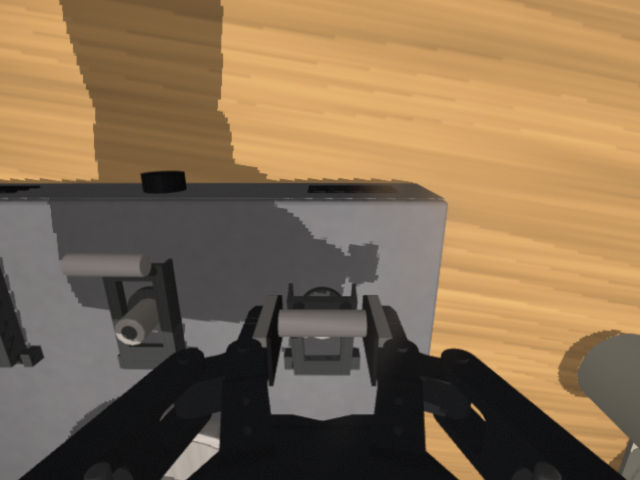

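The bar at (322,323) is firmly between the pads and the cap is rising with it. I'll continue along the arc.

Request:
play_rows(targets=[{"jaw": -1,"xyz": [-8,0,-6.8],"dr": [0,0,0]},{"jaw": -1,"xyz": [-16.8,0,-12.6],"dr": [0,0,0]},{"jaw": -1,"xyz": [-26.2,0,-17.2],"dr": [0,0,0]},{"jaw": -1,"xyz": [-36,0,-20.7],"dr": [0,0,0]},{"jaw": -1,"xyz": [-46.3,0,-23],"dr": [0,0,0]}])

```text
time_s: 8.43
tcp_pos: [0.5293, 0.1185, 0.1479]
eef_rot: [[-0.988, -0.156, -0.006], [-0.156, 0.988, -0.003], [0.006, -0.002, -1.0]]
force: [-4.4, -4.8, -0.4]
finger_gap: 0.038
```

Request:
play_rows(targets=[{"jaw": -1,"xyz": [0,0,0],"dr": [0,0,0]},{"jaw": -1,"xyz": [0,0,0],"dr": [0,0,0]},{"jaw": -1,"xyz": [0,0,0],"dr": [0,0,0]},{"jaw": -1,"xyz": [0,0,0],"dr": [0,0,0]}])

```text
time_s: 8.93
tcp_pos: [0.5295, 0.1186, 0.1479]
eef_rot: [[-0.988, -0.157, -0.005], [-0.157, 0.988, -0.003], [0.005, -0.002, -1.0]]
force: [-3.8, -7.0, 0.3]
finger_gap: 0.0377
```

Run:
```python
from h import *
p=eyes.read_camera('wrist'); s=ctrl.state(); print(s['time_s'],s['tcp_pos'],s['force'],s['finger_gap'])
th=np.radians(9.07);R=np.array([[np.cos(th),-np.sin(th)],[np.sin(th),np.cos(th)]])
g=R.T@(np.array(s['tcp_pos'][:2])-[.5256,.0073]); v=[g[0]-.036,s['tcp_pos'][2]+.019-.08]; print(g,'open deg',158.8-np.degrees(np.arctan2(v[1],v[0])),np.hypot(*v))
q=eyes.read_camera('scene')
a=cv2.resize(np.ascontiguousarray(p['pixels']),(480,360)); b=cv2.resize(np.ascontiguousarray(q['pixels'][110:290,200:440]),(480,360)) 
b=cv2.resize(np.ascontiguousarray(q['pixels'][130:280,240:440]),(320,240)); b=cv2.copyMakeBorder(b,0,120,0,0,cv2.BORDER_CONSTANT)
cv2.imwrite('pics/f.png',cv2.cvtColor(cv2.hconcat([a,b]),cv2.COLOR_RGB2BGR))
```

```text
8.975 [0.52949004 0.11863068 0.14789892] [-2.95855926 -6.04759877  0.21069187] 0.038041569592689686
[0.02139169 0.10932542] open deg 59.25740569091208 0.08811824698933542
```

View pics/f.png

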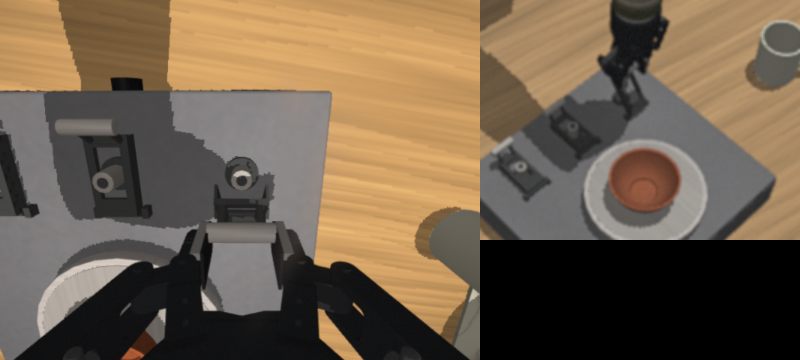

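The left cap stands open with its bar held at (240,232). The left bolt shows free at (240,175), the other caps are shut, and the bowl and mug have not moved. Handing in.

```bash
python3 -c "
from bench import ctrl
print(ctrl.job_done())"
```

```text
the job is handed in; nothing more can be done
None
```

The left bolt is the loose one. Its cap is lifted to about 59° and still held in the gripper, and I handed the job in at about 9 s.

- **Finding the bolt:** the left bolt gave way under roughly 1–2 N and stopped hard at z = 0.098 m, 7 mm below its starting height. A wrist picture then showed it sunk next to the middle bolt. I did not press the middle and right bolts, since only one is loose.
- **Lifting the cap:** I gripped the bar across its ends and followed the arc around the hinge. At the last check the finger opening was steady at 38 mm (the bar is 40 mm) and the forces on the tool were under about 8 N. The 59° comes from the tool position and the fitted wheel pose. The last pictures show the cap well open with the bar between the pads.
- **Everything else:** the other two caps are shut, and the bowl and mug look undisturbed. The jar was outside the last pictures, but the arm never went near it.

The force readings were noisy by about 1 N, so the bolt finding rests on the 7 mm of travel and the picture rather than on a clear force.

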